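Shut the centrifuge and press start

ROBOT

A 7-joint arm with a two-finger parallel gripper is mounted at the origin on the work surface. World frame = base frame: x ahead of the robot, y to its left, z up, the work surface at z = 0. Lengths are in mm, angles in rad, forces in N, time in s.
With the tool pointing down it reaches from about 400 to 925 mm from the base axis. Payload 5.6 kg.
Tool frame: the origin (TCP) lies at the very end of the fingers, on their centre line; the grasp point (between the pads) lies 19 mm behind it; x points along the fingers, y is the direction in which the jaws open and shut, and the axes are right-handed (so a half turn about x gives the same grasp; the last joint's range is limited). The gripper opens to 85 mm and grips with 20 to 120 N. Pads are 22 mm wide; open, the fingers measure 114 mm over their backs; the gripper's body (76 mm by 85 mm) begins 54 mm behind the grasp point. The pads swing forward as they close: fully open they stand 13 mm farther back than shut.
Start: joints at [-1.327, 0.468, -0.012, 1.603, 0.006, 1.071, -0.056], TCP at [183.916, 623.445, 231.29] pointing down, gripper open.
Joint ranges: [-2.53, 2.53], [-0.31, 2.02], [-1.57, 1.55], [0.28, 2.44], [-1.29, 4.43], [0.15, 1.84], [-2.92, 2.92]. Speed limits (rad/s): [2.57, 2.57, 3.14, 3.14, 3.14, 3.14, 3.14].

INTERFACE

Orientations are given as a rotation vector (axis times angle).
In Python, from cell import arm gives the robot as it stands.
- The arm moves only by the tool arm_command, never from a script. Its argument "increments" is one flat list of numbers, 7 for each row, row after row: the turn, a rotation vector about the tool's x, y, z in degrees, then the shift along the tool's x, y, z in m, then the gripper command: -1 is fully open, 1 is shut, values between are in proportion. A call has 1 to 5 rows; each row shifts and turns the commanded pose from where the row before left it, along the tool's axes as they then stand; what a row does not reach is not made up. A row lasts 1/10 s, in which the tool goes at most 50 mm and 8.59 degrees, less where a joint would pass 70% of its speed; a pose out of reach is approached as far as the arm can. A call is refused whole if a number of a shift passes 0.05 or a number of a turn 8.59, either way. A call with a gripper value outside its range is refused whole. The fingers move at their own pace and stop on an object; "force" is the grip in N (left out, the last holds). Time passes only in rows, so rows that do not move let the fingers close. It gives the time, the measured TCP pose, the force and the opening at its end, in the units of the state.
- arm.observe(): the state, without advancing time (a new reading comes with each control period).
- arm.grab_frame(name): name is "scene" or "top" or "wrist"; returns a dict with "color" (420x560x3 uint8, red, green, blue), "depth" (420x560 float32, mm along the optical axis (not along the pixel's ray), 0 where there is no reading), "camera_matrix" (3x3 intrinsics, pixels), "xyz" and "attitude" of the camera in the world; the wrist camera has in their place "mount" (4x4, takes a point from camera to tool coordinates, whose origin is the TCP and whose axes are the tool frame's). Camera axes: x right, y up, looking along -z (the intrinsics and any distortion apply to the point x, -y, -z); pixel columns grow to the right and rows downward; lengths in mm; the calibration is good to about 2 mm. The wrist camera is an equidistant fisheye: a pixel r from the principal point sees the ray r / f radians off the axis. A picture is of the moment at which its call begins: read the wrist's pose just before it.
- arm.hand_in(): hands the job in, once; it reports no verdict.
The state is a dict: "time": time; "joints": joint angles; "joint_velocities": joint speeds; "effort": joint torques, N m; "ee_pos": TCP position; "orientation": TCP orientation; "wrist_force": force on the tool from outside, world axes, zero at the start; "ft_torque": the same for the moment, N m; "finger_gap": finger opening in mm.
Only numpy, scipy, OpenCV 4.12 (cv2) and the standard library are available. Lean on these libraries where they do the work, as an engineer would, in place of code of your own. Each camera call takes 0.05 s, during which the arm holds its last target.

TASK

Start the centrifuge: with the fingertips, push its open lid gently down until it is fully shut, then gently press the start key, the large round one, all the way down and let it come up again. Do not press any other key, do not raise the lid or pick anything up, and leave the bottle, the tip box and the marker pen where they are.

Things in the scene. Friction and masses are not known exactly. Their poses are not given: they have to be found in the camera images.
- centrifuge: white benchtop centrifuge, fixed to the bench, 280 deep (its x) x 270 wide (its y) x 150 mm high without the lid; origin at the centre of its underside, x axis from its front (key) side, which faces the robot, to its back (hinge) side, z up. The four white keys stand in one row along its y, 97 mm in front of its centre, 54 mm apart, on the flat front deck 150 mm above the bench; which key has which place changes from run to run.
- lid (a joint): opening angle of the lid (rad): 0 = shut, flat on the machine; it starts partly open, between 0.35 and 0.7. A flat white lid, 172 mm deep, 250 mm wide, 20 mm thick, hinged along its back edge, its free front edge raised. The hinge is stiff: the lid stays at the angle where it is left, and moving it down takes about 2 to 5 N at the fingertips, a stop is felt when it is shut. Pushing straight down on its top face about 100 mm in front of the hinge line shuts it.
- lid_hinge (a point): middle of the lid's hinge line, which runs along the centrifuge's y, 130 mm behind the centre of the machine, 150 mm above the bench
- lid_edge (a point): middle of the lid's free front edge, on its top face (moves with the lid; its axes are the lid's). The top face lies 21 mm above the plane through the hinge line; shut, it is 171 mm above the bench
- start_top (a point): centre of the top of the START key: the LARGE ROUND key, 30 mm across; unpressed 14 mm above the deck (164 mm above the bench)
- start_key (a joint): how far that key (start) is pressed straight down (m): 0 = up, 0.006 = fully down; sprung, about 1 N to start it and 5 N to hold it fully down, rises again by itself
- pulse_top (a point): centre of the top of the small round key, 16 mm across, not to be pressed; unpressed 14 mm above the deck (164 mm above the bench)
- pulse_key (a joint): how far that key (pulse) is pressed straight down (m): 0 = up, 0.006 = fully down; sprung, about 1 N to start it and 5 N to hold it fully down, rises again by itself
- temp_top (a point): centre of the top of the square key, 20 x 20 mm, not to be pressed; unpressed 14 mm above the deck (164 mm above the bench)
- temp_key (a joint): how far that key (temp) is pressed straight down (m): 0 = up, 0.006 = fully down; sprung, about 1 N to start it and 5 N to hold it fully down, rises again by itself
- time_top (a point): centre of the top of the narrow bar-shaped key, 30 x 11 mm (long side front to back), not to be pressed; unpressed 14 mm above the deck (164 mm above the bench)
- time_key (a joint): how far that key (time) is pressed straight down (m): 0 = up, 0.006 = fully down; sprung, about 1 N to start it and 5 N to hold it fully down, rises again by itself
- bottle: closed reagent bottle standing beside the machine, 64 mm across, 150 mm high, origin at the centre of its underside; leave alone
- tip_box: closed box of pipette tips beside the machine, 122 x 82 mm (x, y), 80 mm high, origin at the centre of its underside; leave alone
- marker: marker pen lying on the bench in front of the machine, 125 mm long (x), 14 mm thick, origin under its middle; leave alone

How it is judged (in metres and radians):
On the way, in this order (a step that is already met when the one before it is completed fails the run):
1. the lid is pushed fully shut (under 0.025 rad) (value of joint lid below 0.025 rad), for 0.2 s.
2. the start key is pressed down (more than 4 of its 6 mm) (value of joint start_key above 0.004 m and value of joint lid below 0.025 rad), for 0.05 s.
At the end, for the whole second after the job is handed in: lid shut (under 0.025 rad), all four keys up again (pressed less than 1.5 mm), bottle, tip box and marker within 15 mm of where they were, not tipped (0.2 rad) and at rest (value of joint lid below 0.025 rad and value of joint each of start_key, pulse_key, temp_key, time_key below 0.0015 m and distance of each of bottle, tip_box, marker from where it was at the start of the episode below 0.015 m and angle between each of bottle, tip_box, marker's own z axis and vertical below 0.2 rad and linear speed of each of bottle, tip_box, marker below 0.02 m/s); the robot touches nothing.
It fails at once if another key is pressed (more than 2 mm) (value of joint any of pulse_key, temp_key, time_key above 0.002 m).
It fails at once if the start key is pressed (more than 2 mm) before the lid is shut (value of joint start_key above 0.002 m and value of joint lid above 0.05 rad).
It fails at once if the lid is raised (opening faster than 0.4 rad/s, or past 0.85 rad), slammed (faster than 3 rad/s) or pushed with more than 40 N ((velocity of joint lid above 0.4 rad/s and value of joint lid above 0.1 rad) or value of joint lid above 0.85 rad or velocity of joint lid below -3 rad/s or contact force between the fingers and lid above 40 N).
It fails at once if the start key is pushed with more than 30 N (contact force between the fingers and start_key above 30 N).
It fails at once if the bottle, the tip box or the marker is shifted more than 15 mm, lifted or tipped (distance of any of bottle, tip_box, marker from where it was at the start of the episode above 0.015 m or angle between any of bottle, tip_box, marker's own z axis and vertical above 0.2 rad).
It also fails if it takes over 40 s, if anything falls off the work surface, if the arm or the gripper's body presses on something with over 40 N, if the wrist force passes 120 N, or if a joint passes its speed limit or range.

## Working session

There is one attempt and no reset: what is moved stays moved. The work goes in short steps, Python scripts to look and compute and a tool call to move; the robot and the scene stay as the last step left them, time stands still between calls to the robot, and variables do not carry over. Pictures are saved under pics/ and viewed, and the job is handed in when it is done.

Besides the shell and the picture viewer there is one more tool, called after ">>>" as name(argument=value, ...) on one line, values as JSON. arm_command: Moves the arm, as the interface text tells. Its arguments: {"type":"object","properties":{"increments":{"type":"array","items":{"type":"number"}},"force":{"type":"number"}},"required":["increments"]}

```bash
mkdir -p pics; ls
cat > h.py <<'E'
import numpy as np, cv2
from scipy.spatial.transform import Rotation as R
from cell import arm
def grab(n,save=None):
    f=arm.grab_frame(n)
    if save: cv2.imwrite('pics/'+save,f['color'][:,:,::-1])
    return f
def att(a):
    a=np.array(a,float)
    return a if a.shape==(3,3) else R.from_rotvec(a).as_matrix()
def cloud(f):
    K=np.array(f['camera_matrix']);d=f['depth'].astype(float)
    v,u=np.mgrid[:d.shape[0],:d.shape[1]]
    P=np.stack([(u-K[0,2])/K[0,0]*d,-(v-K[1,2])/K[1,1]*d,-d],-1)
    W=P@att(f['attitude']).T+np.array(f['xyz'])
    W[d==0]=np.nan
    return W
E
python3 - <<'E'
from h import *
print(arm.observe())
for n in ['top','scene','wrist']:
    f=grab(n,n+'0.png'); print(n,{k:v for k,v in f.items() if k not in('color','depth')})
    if n!='wrist': np.save(n+'.npy',cloud(f))
E
```

```text
pics
{'time': 0.0, 'joints': array([-1.32697258,  0.46839898, -0.01163449,  1.60363984,  0.00596688,
        1.07141913, -0.05630086]), 'joint_velocities': array([-0.00030798, -0.0014117 , -0.00029981, -0.0007125 ,  0.00152635,
        0.00099045, -0.00128202]), 'effort': array([ 5.82983903e-04, -5.32376432e+01,  2.13165855e-02, -2.51304764e+01,
        1.13534869e-02,  7.45907921e-03, -7.91282474e-06]), 'ee_pos': array([183.76617076, 622.88239463, 230.31748663]), 'orientation': array([ 0.22374289,  1.55922062, -0.22661275]), 'wrist_force': array([-0.68823185,  0.12826492, -0.43256215]), 'ft_torque': array([0.00798567, 0.03970938, 0.03531149]), 'finger_gap': 85.25233755298706}
top {'camera_matrix': array([[477.55511908,   0.        , 285.54970962],
       [  0.        , 477.55511908, 213.0896879 ],
       [  0.        ,   0.        ,   1.        ]]), 'xyz': array([ 471.22812453,   17.9741611 , 1029.40277052]), 'attitude': array([ 0.08311647, -0.07729571, -1.59379411])}
scene {'camera_matrix': array([[388.56679399,   0.        , 281.90518704],
       [  0.        , 388.56679399, 208.6244092 ],
       [  0.        ,   0.        ,   1.        ]]), 'xyz': array([924.13766925, 565.51051912, 671.94220425]), 'attitude': array([0.32607569, 1.07236849, 2.31050608])}
wrist {'camera_matrix': array([[325.1922621 ,   0.        , 283.37619153],
       [  0.        , 325.1922621 , 213.70712299],
       [  0.        ,   0.        ,   1.        ]]), 'mount': array([[-4.35355114e-04,  2.71487526e-01, -9.62441860e-01,
        -1.41785748e+02],
       [ 9.99999276e-01,  1.19796105e-03, -1.14420747e-04,
        -8.13720535e-01],
       [ 1.12190406e-03, -9.62441213e-01, -2.71487851e-01,
        -6.93806647e+01],
       [ 0.00000000e+00,  0.00000000e+00,  0.00000000e+00,
         1.00000000e+00]])}
```

View pics/top0.png

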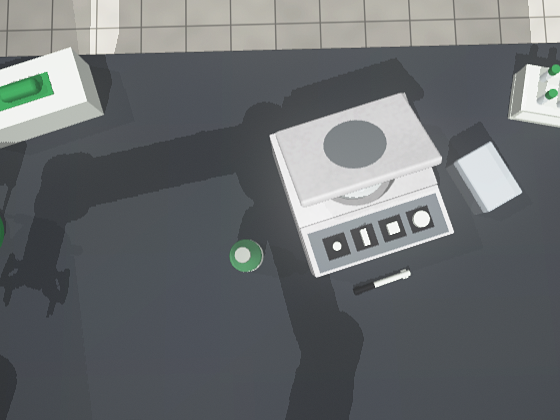

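View pics/scene0.png

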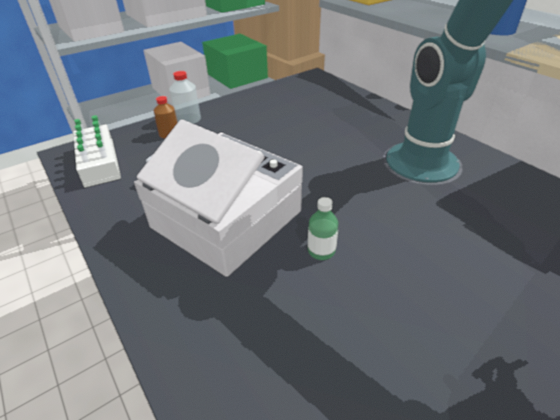

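The top view shows the keys as small round (337,246), bar (365,237), square (393,228) and large round START (421,218). The lid is open behind them, with its front edge running about (303,202) to (441,158). The bottle is at (246,255), the tip box at (487,176) and the pen at (383,281).

Run:
```python
from h import *
W=np.load('top.npy')
def at(u,v,r=2): return np.nanmedian(W[v-r:v+r+1,u-r:u+r+1].reshape(-1,3),0).round(1)
ks=[at(*p,1) for p in[(337,246),(365,237),(393,228),(421,218)]]
for k in ks: print('key',k)
for i in range(3): print(np.linalg.norm(ks[i+1][:2]-ks[i][:2]))
for n,p in dict(deck1=(350,242),lidc=(355,143),lidfl=(310,194),lidfr=(432,158),lidbl=(282,142),lidbr=(400,103),bottle=(243,255),tip=(487,176),pen=(395,277),bench=(200,300)).items(): print(n,at(*p))
# big round key centre: blob above 158
im=cv2.imread('pics/top0.png')
reg=np.zeros(W.shape[:2],bool);reg[200:236,403:440]=1
m=reg&(im.min(2)>190)&(W[...,2]>155)
n,l,s,c=cv2.connectedComponentsWithStats(m.astype(np.uint8))
print(s,c)
for i in range(1,n):
  if s[i,4]>50: print(np.nanmean(W[l==i],0), np.nanmax(W[l==i],0)-np.nanmin(W[l==i],0))
# lid plane
poly=np.zeros(W.shape[:2],np.uint8);cv2.fillPoly(poly,[np.array([(285,145),(397,107),(430,155),(310,193)])],1)
P=W[(poly>0)&~np.isnan(W[...,2])];
c0=P.mean(0);_,_,V=np.linalg.svd(P-c0);nn=V[2]*np.sign(V[2][2]);print('lid plane',c0,nn,'angle',np.arccos(nn[2]),'dir',nn[:2]/np.linalg.norm(nn[:2]),np.abs((P-c0)@nn).mean())
```

```text
key [497.6 -71.6 163.4]
key [ 512.5 -122.6  164.7]
key [ 527.7 -173.8  164.6]
key [ 544.6 -226.3  162. ]
53.132005420461965
53.40861353751849
55.15305975193035
deck1 [504.7 -97.  150.7]
lidc [ 675.7 -104.8  208.2]
lidfl [582.2 -21.4 243.2]
lidfr [ 637.6 -226.4  245.8]
lidbl [686.8  23.3 183.7]
lidbr [ 754.6 -193.7  181.8]
bottle [485.7 100.1 150.5]
tip [ 633.  -386.6   80. ]
pen [ 434.  -206.7   11.2]
bench [395.  206.9   0.6]
[[     0      0    560    420 234997]
 [   414    211     16     16    203]] [[279.37758354 209.49210841]
 [421.21182266 218.63546798]]
[ 543.42983801 -226.06322014  164.01301608] [27.55396201 28.03259615  7.68207597]
lid plane [ 661.77648071 -104.87749889  215.66149196] [0.44964467 0.1323119  0.8833534 ] angle 0.4878270881282654 dir [0.95932884 0.28229095] 0.9063940798618815
```

```bash
cat >> h.py <<'E'
ex=np.array([.958,.286,0]);ex/=np.linalg.norm(ex);ey=np.array([-ex[1],ex[0],0])
START=np.array([543.4,-226.1,164.]);C=np.array([613.2,-120.8,0]);H=C+130*ex
def rep(t):
    o=arm.observe();T=R.from_rotvec(o['orientation']).as_matrix()
    d=np.array(t)-o['ee_pos'];print('t',round(o['time'],2),'pos',o['ee_pos'].round(1),'F',o['wrist_force'].round(2),'gap',round(o['finger_gap'],1))
    print('T\n',T.round(3));print('world d',d.round(1),'tool d mm',(T.T@d).round(1))
    Td=np.column_stack([[0,0,-1],ey if ey@T[:,1]>0 else -ey,np.cross([0,0,-1],ey if ey@T[:,1]>0 else -ey)])
    for nm,D in (('y||my',Td),('keep yaw+fix',None)):
        if D is not None: print(nm,np.degrees(R.from_matrix(T.T@D).as_rotvec()).round(2))
    return o,T
E
python3 - <<'E'
from h import *
P=H-100*ex;print(P)
rep([P[0],P[1],330])
E
```

```text
[ 641.94632489 -112.21811178    0.        ]
t 0.15 pos [183.8 623.  230.6] F [ 0.02 -0.5  -1.1 ] gap 85.1
T
 [[-0.     0.283  0.959]
 [-0.001  0.959 -0.283]
 [-1.    -0.001  0.   ]]
world d [ 458.1 -735.2   99.4] tool d mm [ -98.6 -575.7  647.5]
y||my [-3.306e+01 -2.000e-02  8.000e-02]
```

>>> arm_command(increments=[0,0,0,-0.05,0,0,1,0,0,0,-0.05,0,0,1,0,0,0,0,-0.028,0.032,1,0,0,0,0,-0.028,0.032,1,0,0,0,0,-0.028,0.032,1], force=40)

```text
time: 0.65
ee_pos: [252.8, 514.3, 331.3]
orientation: [0.225, 1.559, -0.225]
wrist_force: [0.3, 0.8, -0.4]
finger_gap: 12.4
```

>>> arm_command(increments=[0,0,0,0,-0.028,0.032,1,0,0,0,0,-0.028,0.032,1,0,0,0,0,-0.028,0.032,1,0,0,0,0,-0.028,0.032,1,0,0,0,0,-0.028,0.032,1])

```text
time: 1.15
ee_pos: [366.6, 334.4, 331.2]
orientation: [0.225, 1.559, -0.225]
wrist_force: [1.7, 1.5, -0.1]
finger_gap: -0.3
```

>>> arm_command(increments=[0,0,0,0,-0.028,0.032,1,0,0,0,0,-0.028,0.032,1,0,0,0,0,-0.028,0.032,1,0,0,0,0,-0.028,0.032,1,0,0,0,0,-0.028,0.032,1])

```text
time: 1.65
ee_pos: [480.4, 155.0, 331.3]
orientation: [0.225, 1.559, -0.225]
wrist_force: [0.4, 0.3, 0.7]
finger_gap: -0.2
```

Run:
```python
from h import *
P=H-100*ex
rep([P[0],P[1],330])
```

```text
t 1.65 pos [480.4 155.  331.3] F [0.36 0.3  0.7 ] gap -0.2
T
 [[ 0.     0.283  0.959]
 [ 0.     0.959 -0.283]
 [-1.     0.     0.   ]]
world d [ 161.5 -267.2   -1.3] tool d mm [   1.3 -210.6  230.5]
y||my [-3.305e+01  1.000e-02 -2.000e-02]
```

>>> arm_command(increments=[0,0,0,0,-0.03,0.033,1,0,0,0,0,-0.03,0.033,1,0,0,0,0,-0.03,0.033,1,0,0,0,0,-0.03,0.033,1,0,0,0,0,-0.03,0.033,1])

```text
time: 2.15
ee_pos: [596.3, -35.4, 331.2]
orientation: [0.225, 1.559, -0.225]
wrist_force: [0.5, 0.5, 0.4]
finger_gap: 0.0
```

>>> arm_command(increments=[0,0,0,0,-0.03,0.033,1,0,0,0,0,-0.03,0.033,1,-8.2,0,0,0,0,0,1,-8.2,0,0,0,0,0,1,-8.2,0,0,0,0,0,1])

```text
time: 2.65
ee_pos: [641.9, -110.6, 330.5]
orientation: [-0.116, 1.569, 0.116]
wrist_force: [0.8, 0.6, -0.1]
finger_gap: 0.1
```

>>> arm_command(increments=[-8.2,0,0,0,0,0,1,0,0,0,0,0,0,1])

```text
time: 2.85
ee_pos: [641.9, -110.2, 330.9]
orientation: [-0.224, 1.56, 0.225]
wrist_force: [0.2, -0.6, -0.5]
finger_gap: -0.0
```

Run:
```python
from h import *
P=H-100*ex
rep([P[0],P[1],232])
grab('scene','s1.png')
```

```text
t 2.85 pos [ 641.9 -110.2  330.9] F [ 0.21 -0.58 -0.49] gap -0.0
T
 [[-0.001 -0.282  0.959]
 [ 0.     0.959  0.282]
 [-1.     0.001 -0.   ]]
world d [  0.1  -2.  -98.9] tool d mm [98.9 -2.  -0.5]
y||my [-0.24 -0.02 -0.03]
```

View pics/s1.png

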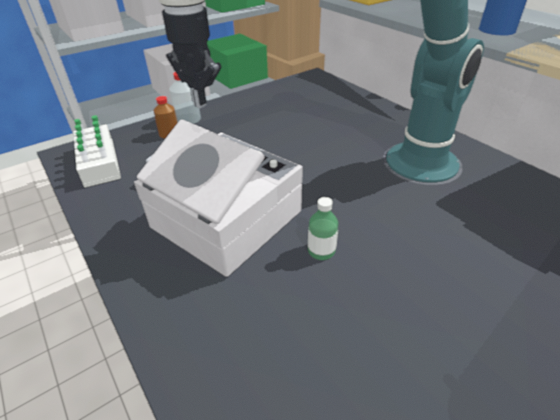

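The scene view shows the fingers at about (203,100), above the lid, which hasn't moved. Next I go down quickly to just above it, then slowly.

>>> arm_command(increments=[0,0,0,0.04,0,0,1,0,0,0,0.03,0,0,1,0,0,0,0.015,0,0,1,0,0,0,0.005,0,0,1,0,0,0,0,0,0,1])

```text
time: 3.4
ee_pos: [642.3, -110.2, 241.4]
orientation: [-0.224, 1.559, 0.223]
wrist_force: [0.4, -0.8, -0.3]
finger_gap: -0.1
```

>>> arm_command(increments=[0,0,0,0.004,0,0,1,0,0,0,0.004,0,0,1,0,0,0,0.004,0,0,1,0,0,0,0.004,0,0,1,0,0,0,0.004,0,0,1])

```text
time: 3.9
ee_pos: [642.3, -110.4, 221.7]
orientation: [-0.224, 1.558, 0.224]
wrist_force: [-0.7, -0.5, 2.7]
finger_gap: 0.1
```

Run:
```python
from h import *
P=H-100*ex
rep([P[0],P[1],171])
grab('scene','s2.png')
```

```text
t 3.9 pos [ 642.3 -110.4  221.7] F [-0.74 -0.51  2.68] gap 0.1
T
 [[ 0.001 -0.282  0.96 ]
 [-0.     0.96   0.282]
 [-1.    -0.     0.001]]
world d [ -0.4  -1.9 -50.7] tool d mm [50.7 -1.7 -0.9]
y||my [-0.27  0.06  0.02]
```

View pics/s2.png

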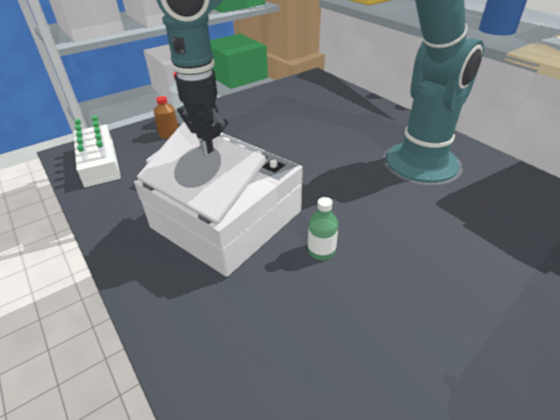

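The fingertips are on the lid at (208,150), the force is about 2.7 N, and the lid is moving. I'll keep going.

>>> arm_command(increments=[0,0,0,0.005,0,0,1,0,0,0,0.005,0,0,1,0,0,0,0.005,0,0,1,0,0,0,0.005,0,0,1,0,0,0,0.005,0,0,1])

```text
time: 4.45
ee_pos: [641.8, -110.2, 195.7]
orientation: [-0.224, 1.56, 0.224]
wrist_force: [-1.6, -0.4, 3.1]
finger_gap: 0.0
```

>>> arm_command(increments=[0,0,0,0.005,0,0,1,0,0,0,0.005,0,0,1,0,0,0,0.003,0,0,1,0,0,0,0.003,0,0,1,0,0,0,0.003,0,0,1])

```text
time: 4.95
ee_pos: [642.0, -110.2, 177.0]
orientation: [-0.224, 1.559, 0.224]
wrist_force: [-2.2, -0.3, 3.0]
finger_gap: -0.0
```

>>> arm_command(increments=[0,0,0,0.002,0,0,1,0,0,0,0.002,0,0,1,0,0,0,0.001,0,0,1])

```text
time: 5.25
ee_pos: [642.0, -110.2, 172.1]
orientation: [-0.224, 1.559, 0.224]
wrist_force: [-1.3, -0.3, 2.6]
finger_gap: 0.1
```

>>> arm_command(increments=[0,0,0,0.001,0,0,1,0,0,0,0,0,0,1])

```text
time: 5.45
ee_pos: [642.3, -110.0, 171.2]
orientation: [-0.224, 1.559, 0.224]
wrist_force: [0.2, 0.4, 0.6]
finger_gap: -0.1
```

>>> arm_command(increments=[0,0,0,0.001,0,0,1,0,0,0,0,0,0,1])

```text
time: 5.65
ee_pos: [642.4, -110.0, 171.1]
orientation: [-0.224, 1.558, 0.224]
wrist_force: [-2.9, -0.5, 5.4]
finger_gap: -0.1
```

>>> arm_command(increments=[0,0,0,0.001,0,0,1,0,0,0,0,0,0,1])

```text
time: 5.85
ee_pos: [642.4, -110.1, 171.1]
orientation: [-0.224, 1.558, 0.225]
wrist_force: [-5.4, 0.4, 10.7]
finger_gap: 0.3
```

The stop is felt: height 171.1 mm, force rising to 10.7 N. Hold briefly, then rise and check.

>>> arm_command(increments=[0,0,0,0,0,0,1,0,0,0,0,0,0,1,0,0,0,-0.004,0,0,1,0,0,0,-0.02,0,0,1,0,0,0,-0.04,0,0,1])

```text
time: 6.35
ee_pos: [640.3, -109.2, 230.5]
orientation: [-0.223, 1.565, 0.226]
wrist_force: [0.2, -0.0, -0.7]
finger_gap: 0.2
```

Run:
```python
from h import *
o,T=rep(START+[0,0,40])
f=grab('top','t2.png');W=cloud(f)
m=((W-(C-[0,0,0]))@ex);n=(W-C)@ey;z=W[...,2]
for a in (-30,0,40,80,120):
  for s in(-1,1):
    k=(abs(m-a)<8)&(abs(n-s*95)<15)&(z<200)&(z>140);print(a,s,k.sum(),np.nanmedian(z[k]).round(1))
```

```text
t 6.35 pos [ 640.3 -109.2  230.5] F [ 0.22 -0.02 -0.68] gap 0.2
T
 [[-0.006 -0.282  0.959]
 [ 0.001  0.959  0.282]
 [-1.     0.002 -0.006]]
world d [ -96.9 -116.9  -26.5] tool d mm [  27.1  -84.8 -125.8]
y||my [-0.23 -0.34 -0.14]
-30 -1 0 nan
-30 1 147 171.1
0 -1 0 nan
0 1 146 171.1
40 -1 0 nan
40 1 143 170.9
80 -1 0 nan
80 1 140 170.8
120 -1 0 nan
120 1 133 171.0
  return np.nanmean(a, axis, out=out, keepdims=keepdims)
```

View pics/t2.png

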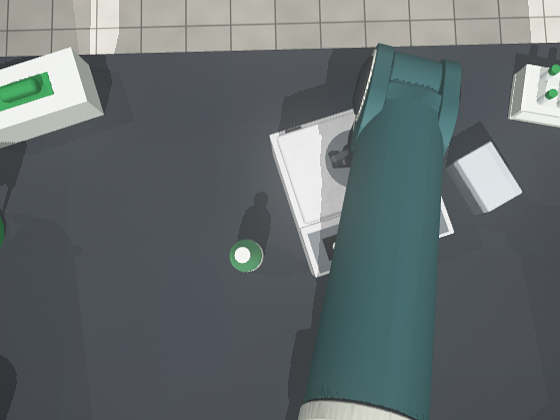

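The top view shows the lid flat: its visible left part reads 171 mm from front to back. The arm hides the right part. Now to the start key.

>>> arm_command(increments=[0,0,0,0,-0.021,-0.032,1,0,0,0,0,-0.021,-0.032,1,0,0,0,0,-0.021,-0.031,1,0,0,0,0,-0.021,-0.031,1,0,0,0,0,0,0,1])

```text
time: 6.9
ee_pos: [541.4, -231.9, 233.7]
orientation: [-0.219, 1.56, 0.215]
wrist_force: [-0.0, -0.7, 0.4]
finger_gap: 0.1
```

Run:
```python
from h import *
rep(START)
f=grab('wrist','w3.png'); 
# project START and tool tip into the wrist image
o=arm.observe();T=R.from_rotvec(o['orientation']).as_matrix();M=np.array(f['mount']);K=f['camera_matrix']
def proj(p):
    t=T.T@(np.array(p)-o['ee_pos']);c=np.linalg.inv(M)@np.r_[t,1];x,y,z=c[0],-c[1],-c[2]
    th=np.arctan2(np.hypot(x,y),z);r=th*K[0,0];h=np.hypot(x,y);return (K[0,2]+r*x/h,K[1,2]+r*y/h)
print('start',proj(START),'tcp',proj(o['ee_pos']),'sq',proj(START+54*ey))
```

```text
t 6.9 pos [ 541.4 -231.9  233.7] F [-0.01 -0.67  0.43] gap 0.1
T
 [[-0.    -0.273  0.962]
 [-0.002  0.962  0.273]
 [-1.    -0.002 -0.001]]
world d [  2.    5.8 -69.7] tool d mm [69.7  5.2  3.6]
y||my [-0.76 -0.05  0.13]
start (np.float64(288.08011563208345), np.float64(228.70558778788276)) tcp (np.float64(284.2050882929508), np.float64(272.84785092519667)) sq (np.float64(365.2153739939748), np.float64(227.60692467542523))
```

View pics/w3.png

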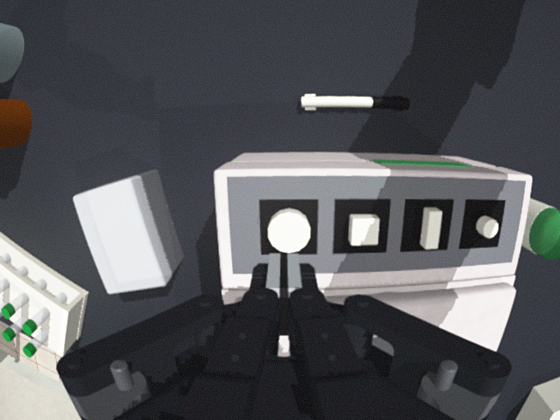

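The wrist view shows the large round key at (290,231), and my measured point projects to (288,229), so they agree. I'll correct by 5 and 4 mm and go down.

>>> arm_command(increments=[0,0,0,0.02,0.005,0.004,1,0,0,0,0.02,0,0,1,0,0,0,0.015,0,0,1,0,0,0,0.005,0,0,1,0,0,0,0,0,0,1])

```text
time: 7.45
ee_pos: [547.3, -219.8, 172.5]
orientation: [-0.224, 1.56, 0.225]
wrist_force: [0.9, 0.5, 0.3]
finger_gap: -0.1
```

Run:
```python
from h import *
rep(START)
```

```text
t 7.45 pos [ 547.3 -219.8  172.5] F [0.95 0.46 0.3 ] gap -0.1
T
 [[-0.001 -0.282  0.959]
 [ 0.     0.959  0.282]
 [-1.     0.001 -0.001]]
world d [-3.9 -6.3 -8.5] tool d mm [ 8.5 -4.9 -5.5]
y||my [-0.22 -0.06 -0.04]
```

The earlier reading was taken before the arm had settled, so I'll take that correction back out.

>>> arm_command(increments=[0,0,0,0,-0.005,-0.005,1,0,0,0,0,0,0,1,0,0,0,0,0,0,1])

```text
time: 7.75
ee_pos: [544.1, -227.2, 174.1]
orientation: [-0.224, 1.558, 0.223]
wrist_force: [-0.8, 1.0, 0.3]
finger_gap: -0.1
```

>>> arm_command(increments=[0,0,0,0.003,0,0,1,0,0,0,0.003,0,0,1,0,0,0,0.002,0,0,1,0,0,0,0.001,0,0,1,0,0,0,0,0,0,1])

```text
time: 8.25
ee_pos: [543.7, -226.4, 164.1]
orientation: [-0.224, 1.56, 0.225]
wrist_force: [-0.8, 0.2, 0.8]
finger_gap: 0.2
```

Right over the key centre, at its top. Now press.

>>> arm_command(increments=[0,0,0,0.002,0,0,1,0,0,0,0.002,0,0,1,0,0,0,0,0,0,1])

```text
time: 8.55
ee_pos: [544.0, -226.5, 160.3]
orientation: [-0.224, 1.559, 0.224]
wrist_force: [-1.6, 0.8, 4.2]
finger_gap: 0.1
```

>>> arm_command(increments=[0,0,0,0.001,0,0,1,0,0,0,0.001,0,0,1,0,0,0,0,0,0,1])

```text
time: 8.85
ee_pos: [544.0, -226.5, 158.4]
orientation: [-0.224, 1.559, 0.224]
wrist_force: [-1.6, 0.9, 5.2]
finger_gap: -0.3
```

>>> arm_command(increments=[0,0,0,0.001,0,0,1,0,0,0,0,0,0,1])

```text
time: 9.05
ee_pos: [544.0, -226.5, 158.1]
orientation: [-0.224, 1.559, 0.224]
wrist_force: [-2.3, 1.6, 8.3]
finger_gap: -0.3
```

The key is fully down: 158.1 mm, with the force rising to 8 N at the stop. Now release and rise.

>>> arm_command(increments=[0,0,0,0,0,0,1,0,0,0,-0.005,0,0,1,0,0,0,-0.01,0,0,1,0,0,0,-0.04,0,0,1,0,0,0,-0.05,0,0,1])

```text
time: 9.55
ee_pos: [542.4, -226.1, 261.6]
orientation: [-0.223, 1.564, 0.225]
wrist_force: [1.2, 0.2, 0.3]
finger_gap: 0.3
```

>>> arm_command(increments=[0,0,0,-0.05,0,0,1,0,0,0,-0.02,0,0,1,0,0,0,0,0.04,-0.02,1,0,0,0,0,0.04,-0.02,1,0,0,0,0,0.04,-0.02,1])

```text
time: 10.05
ee_pos: [451.2, -127.6, 332.3]
orientation: [-0.224, 1.559, 0.223]
wrist_force: [1.0, 0.5, 0.3]
finger_gap: -0.1
```

>>> arm_command(increments=[0,0,0,0,0.045,0,1,0,0,0,0,0.045,0,1,0,0,0,0,0.045,0,1,0,0,0,0,0.045,0,1,0,0,0,0,0.045,0,1])

```text
time: 10.55
ee_pos: [388.3, 88.9, 332.7]
orientation: [-0.224, 1.558, 0.224]
wrist_force: [1.0, 0.8, 0.1]
finger_gap: 0.3
```

>>> arm_command(increments=[0,0,0,0,0.045,0,1,0,0,0,0,0.045,0,1,0,0,0,0,0,0,1,0,0,0,0,0,0,1,0,0,0,0,0,0,1])

```text
time: 11.05
ee_pos: [364.2, 172.8, 332.3]
orientation: [-0.223, 1.559, 0.222]
wrist_force: [0.2, -0.1, 0.2]
finger_gap: -0.2
```

Run:
```python
from h import *
o,T=rep(START)
W0=np.load('top.npy');f=grab('top','t4.png');W=cloud(f)
m=(W-C)@ex;n=(W-C)@ey;z=W[...,2]
for a in (-30,20,70,120):
  for s in(-1,1):
    k=(abs(m-a)<8)&(abs(n-s*95)<15)&(z<200)&(z>140);print('lid',a,s,k.sum(),np.median(z[k]).round(1) if k.any() else None)
for i in range(4):
    p=START+54*i*ey;k=np.hypot(W[...,0]-p[0],W[...,1]-p[1])<5;print('key',i,k.sum(),np.median(z[k]).round(1))
def at(W,u,v,r=2): return np.nanmedian(W[v-r:v+r+1,u-r:u+r+1].reshape(-1,3),0).round(1)
for n_,p in dict(bottle=(243,255),tip=(487,176),pen=(395,277)).items(): print(n_,at(W0,*p),at(W,*p))
a=cv2.imread('pics/top0.png').astype(int);b=cv2.imread('pics/t4.png').astype(int)
```

```text
t 11.05 pos [364.2 172.8 332.3] F [ 0.16 -0.14  0.24] gap -0.2
T
 [[ 0.   -0.28  0.96]
 [-0.    0.96  0.28]
 [-1.   -0.    0.  ]]
world d [ 179.2 -398.9 -168.3] tool d mm [ 168.5 -433.    60.4]
y||my [-0.37  0.01  0.02]
lid -30 -1 141 170.7
lid -30 1 146 171.0
lid 20 -1 141 171.0
lid 20 1 141 170.9
lid 70 -1 136 171.0
lid 70 1 142 171.0
lid 120 -1 128 170.6
lid 120 1 139 170.9
key 0 26 164.4
key 1 23 164.5
key 2 20 164.4
key 3 25 164.6
bottle [485.7 100.1 150.5] [485.7 100.1 150.7]
tip [ 633.  -386.6   80. ] [ 633.2 -386.4   80. ]
pen [ 434.  -206.7   11.2] [ 433.9 -207.1   12.5]
```

View pics/t4.png

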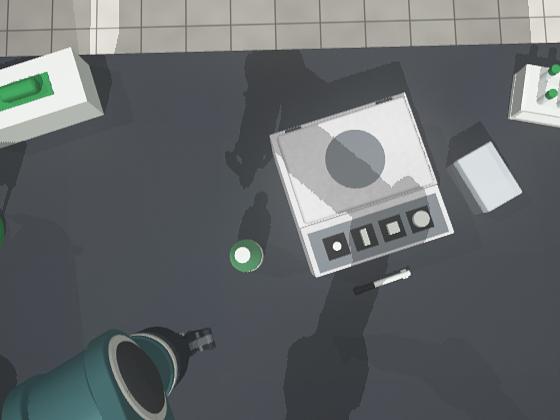

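The lid is flat at 171 mm everywhere and all four keys are up at about 164.5 mm. The bottle (246,255), tip box (487,176) and pen (383,281) haven't moved, and the arm is clear at (150,370).

```bash
python3 -c "
from cell import arm
print(arm.hand_in())"
```

```text
the job is handed in; nothing more can be done
None
```

The centrifuge job is done and handed in, after about 11 of the 40 s; no verdict was reported. I closed the fingers and pushed the lid down until it hit its stop, at 171.1 mm with about 11 N. I then pressed the large round start key fully down, 6 mm to 158.1 mm with about 8 N, and let it come up.

- **Last camera check:** the lid reads 171 mm front to back on both sides, so it is shut. All four keys read about 164.5 mm, so they are up.
- **Other objects:** the bottle, tip box and marker are within 1 mm sideways of where they started. The marker's height read 11.2 mm before and 12.5 mm after, which I take as depth noise.
- **One disagreement:** a position reading above the start key was taken before the arm had settled and was about 6 mm off. I corrected it before touching the key.

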